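# Clear the packing off a split bearing, fit its cap on the dowels and hold it down

### The arm

A 6-joint arm with a two-finger parallel gripper is mounted at the origin on a cart in front of the work surface, level with it; the furniture and walls round the work are solid. World frame = base frame: x ahead of the robot, y to its left, z up, the work surface at z = 0. Lengths are in mm, angles in degrees, forces in N, time in s.
With the tool pointing down it reaches from about 250 to 775 mm from the base axis. Payload 8.9 kg.
Tool frame: the origin (TCP) lies at the very end of the fingers, on their centre line; the grasp point (between the pads) lies 19 mm behind it; z points along the fingers, y is the line along which they close (so a half turn about z gives the same grasp; the last joint's range is limited). The gripper opens to 85 mm and grips with 20 to 120 N. Pads are 22 mm wide; open, the fingers measure 114 mm over their backs; the gripper's body (76 mm by 85 mm) begins 54 mm behind the grasp point. The pads swing forward as they close: fully open they stand 13 mm farther back than shut.
Start: joints at [-72.153, 16.656, -8.789, 64.555, 0, 82.019], TCP at [228.736, -472.55, 231.305] pointing down, gripper open.
Joint ranges: [-144.48, 144.48], [-52.06, 99.96], [-74.48, 78.29], [-112.23, 115.85], [-86.99, 84.42], [-180, 180]. Speed limits (degrees/s): [127.2, 127.2, 159.86, 180, 180, 180].

### API

Orientations are given as a 3x3 rotation matrix whose columns are the frame's x, y, z axes.
In Python, from station import r gives the robot as it stands.
- The arm moves only by the tool drive_tool, never from a script. Its argument "increments" is a list that holds one entry, the list of rows, each a list of 7 numbers: the shift along the tool's x, y, z in cm, then the turn, a rotation vector about the tool's x, y, z in degrees, then the closure, from -1 (fully open) to 1 (shut). In form: [[[tx, ty, tz, rx, ry, rz, jaw], ...]]. A call has 1 to 5 rows; each row shifts and turns the commanded pose from where the row before left it, along the tool's axes as they then stand; what a row does not reach is not made up. A row lasts 1/10 s, in which the tool goes at most 50 mm and 8.59 degrees, less where a joint would pass 70% of its speed; a pose out of reach is approached as far as the arm can. A call is refused whole if a number of a shift passes 5 or a number of a turn 8.59, either way. A call with a gripper value outside its range is refused whole. The fingers move at their own pace and stop on an object; "grip_force" is the grip in N (left out, the last holds). Time passes only in rows, so rows that do not move let the fingers close. It gives the time, the measured TCP pose, the force, the opening and the grip force at its end, in the units of the state.
- r.read_state(): the state, without advancing time (a new reading comes with each control period).
- r.read_camera(name): name is "scene" or "side" or "wrist"; returns the picture (384x512x3 uint8, red, green, blue); there is no depth.
- r.calibration(name): a dict with "mtx" (3x3 intrinsics, pixels), "world_from_camera" (4x4, takes a point from camera to world coordinates). Camera axes: x right, y down, z forward; pixel columns grow to the right and rows downward; lengths in mm; the calibration is good to about 2 mm. A picture is of the moment at which its call begins: read the wrist's pose just before it. calibration takes no time and is no camera call; for the wrist camera it gives the pose at the moment of the call.
- r.close_job(): hands the job in; it is judged then, once.
The state is a dict: "time": time; "joints": joint angles; "joint_velocities": joint speeds; "joint_torque": joint torques, N m; "tool_pos": TCP position; "tool_rot": TCP orientation; "ft_force": force on the tool from outside, world axes, zero at the start; "wrist_torque": the same for the moment, N m; "opening": finger opening in mm; "grasp_force": force on a finger pad.
Only numpy, scipy, OpenCV 4.12 (cv2) and the standard library are available. Lean on these libraries where they do the work, as an engineer would, in place of code of your own. Each camera call takes 0.05 s, during which the arm holds its last target. There are 200 camera calls.

### The job

Take the wooden wedge and the plywood offcut off the open split bearing housing and leave them in the sheet-steel scrap tub. Then lift the loose bearing cap onto the housing's two guide dowels, its larger dowel hole over the thicker dowel, until the joint faces close flush, and finish while still holding the cap pressed down with a firm, steady push of about 20 N, so that a mate could run the bolts in: do not let go at the end. Leave the other things on the bench where they are, and do not drive the cap down hard.

Things in the scene. Friction and masses are not known exactly. Their poses are not given: they have to be found in the camera images.
- housing: Fixed lower half of a split bearing: grey casting, 46 mm along x, 188 mm along y, on a dark sole plate 80 x 210 x 10 mm, bolted down. Origin: under the sole plate's centre, at bench level. Its flat top, the joint face, is 60 mm up, cut in the middle by an open half bore along x, 56 mm wide, 28 mm deep (brass liner). Thick dowel at y = +80 mm, thin dowel at y = -80 mm.
- housing_face (a point): Middle of the housing's joint face, 60 mm above the bench (in mid-air over the bore), axes as the housing's. The fitted cap's origin lies here.
- thick_dowel (a point): Centre of the tip of the thick upright guide dowel (16 mm diameter), 22 mm above the joint face. Both dowels: 12 mm cylindrical above the face, then 10 mm tapering by 3.5 mm in radius to a flat tip.
- thin_dowel (a point): Centre of the tip of the thin upright guide dowel (12 mm diameter), 22 mm above the joint face.
- cap: Loose upper half (cap), grey bridge-shaped casting, 46 mm along x, 188 mm along y, about 0.45 kg, lying upright on its joint face. Origin: middle of that underside. Arch over a 56 mm wide, 28 mm high opening, boss on it with top 58 mm up and a 6 mm hexagon plug; two ears 18 mm thick. Its axes start within 0.9 rad of the housing's (same way round). It must end with x and y along the housing's.
- cap_crown (a point): Grip point in the arch and boss, 42 mm above the cap's joint face. Here the cap has flat parallel end faces 46 mm apart (x = -23 and +23 mm), free from 28 to 58 mm above its underside and 34 mm long: grip from above, fingers closing along the cap's x.
- thick_hole (a point): Centre of the lower mouth of the larger dowel hole (17.5 mm diameter, through, chamfered below) in the cap's ear at y = +80 mm. It takes the thick dowel with 1.5 mm play. The 12.5 mm hole at y = 52 mm in each ear is for a bolt and stays empty.
- thin_hole (a point): Centre of the lower mouth of the smaller dowel hole (13.5 mm diameter, through, chamfered below) in the cap's ear at y = -80 mm; it takes the thin dowel with 1.5 mm play.
- ply_offcut: Plywood offcut, 55 mm along x, 110 mm along y, 6 mm thick, 50 g, lying flat on the housing's joint face across the bore between the dowels, under the wedge. Wider than the 46 mm casting and over the open bore at its middle, so fingers closing along x can reach past its edges. Origin: centre of its underside.
- wood_wedge: Sawn wooden wedge, 38 mm along x (flat parallel sides), 100 mm along y, 70 g, lying lengthwise on the plywood offcut. Top slopes: 30 mm high at the +y end, 19 mm in the middle, 8 mm at the -y end. Origin: centre of its underside.
- scrap_tub: Open tub of bright sheet steel for scrap, 130 mm along x, 190 mm along y, rim 78 mm high, walls and floor 3 mm, a few flat wood chips up to 11 mm high in it; it does not move. Origin: centre of its underside.
- tub_floor (a point): Centre of the tub's inner floor.
- hex_nut: steel hexagon nut, 36 mm across flats, 18 mm high; a bystander, leave it alone. Origin: centre of its underside.
- steel_bush: turned steel bush standing on end, 34 mm diameter, 42 mm high; a bystander, leave it alone. Origin: centre of its underside.
- ball_end: forged rod end with an eye, 50 x 119 x 22 mm, lying flat near the left edge of the bench; a bystander, leave it alone. Origin: centre of its underside.
- dip_tin: round tin with a pressed lid, 60 mm diameter, 42 mm high, in the near right corner by the vice; a bystander, leave it alone. Origin: centre of its underside.

How it is judged (in metres and radians):
On the way, in this order (a step that is already met when the one before it is completed fails the run):
1. the wooden wedge and the plywood offcut are off the housing and let go inside the scrap tub (x of wood_wedge in the frame of scrap_tub between -0.062 and 0.062 m and y of wood_wedge in the frame of scrap_tub between -0.092 and 0.092 m and z of wood_wedge in the frame of scrap_tub between -0.002 and 0.07 m and contact force between each of wood_wedge, ply_offcut and the fingers below 0.2 N and x of ply_offcut in the frame of scrap_tub between -0.062 and 0.062 m and y of ply_offcut in the frame of scrap_tub between -0.092 and 0.092 m and z of ply_offcut in the frame of scrap_tub between -0.002 and 0.07 m), for 0.2 s.
2. the cap sits on both dowels with the joint faces flush (x of cap in the frame of housing_face between -0.003 and 0.003 m and y of cap in the frame of housing_face between -0.003 and 0.003 m and z of cap in the frame of housing_face between -0.003 and 0.0015 m and angle between the x axis of cap and the x axis of housing, either way round below 0.035 rad and angle between cap's own z axis and vertical below 0.025 rad and horizontal distance between thick_hole and thick_dowel below 0.005 m), for 0.1 s.
At the end, for the whole second after the job is handed in: Cap on both dowels the right way round, joint faces flush (within 1.5 mm in height, 3 mm sideways, level), fingers still pressing it: 12 to 60 N between cap and housing, its weight (about 4.5 N) included; all at rest; wedge and plywood let go inside the scrap tub (all of step 1 and all of step 2 and contact force between cap and housing between 12 and 60 N and contact force between the fingers and cap above 4 N and linear speed of cap below 0.01 m/s and linear speed of each of wood_wedge, ply_offcut below 0.02 m/s); the arm keeps its last pose, push and grip.
It fails at once if the cap is driven onto the housing with more than 150 N (contact force between cap and housing above 150 N).
It fails at once if the bystander hex_nut is moved more than 30 mm (distance of hex_nut from where it was at the start of the episode above 0.03 m).
It fails at once if the bystander steel_bush is moved more than 30 mm (distance of steel_bush from where it was at the start of the episode above 0.03 m).
It fails at once if the bystander ball_end is moved more than 30 mm (distance of ball_end from where it was at the start of the episode above 0.03 m).
It fails at once if the bystander dip_tin is moved more than 30 mm (distance of dip_tin from where it was at the start of the episode above 0.03 m).
It also fails if it takes over 69 s, if anything falls off the work surface, if the arm or the gripper's body presses on something with over 40 N, if the wrist force passes 120 N, or if a joint passes its speed limit or range.

## Working session

There is one attempt and no reset: what is moved stays moved. The work goes in short steps, Python scripts to look and compute and a tool call to move; the robot and the scene stay as the last step left them, time stands still between calls to the robot, and variables do not carry over. Pictures are saved under pics/ and viewed, at most 10 in all, crops included, and the job is handed in when it is done.

Besides the shell and the picture viewer there is one more tool, called after ">>>" as name(argument=value, ...), one argument or row to a line, values as JSON. drive_tool: Moves the arm, as the interface text tells. Its arguments: {"type":"object","properties":{"increments":{"type":"array","items":{"type":"array","items":{"type":"array","items":{"type":"number"}}}},"grip_force":{"type":"number"}},"required":["increments"]}

```bash
mkdir -p pics; ls
cat > h.py <<'E'
import numpy as np, cv2
from station import r
def snap(n,f):
    c=r.calibration(n); im=r.read_camera(n); cv2.imwrite(f'pics/{f}.png',cv2.cvtColor(im,cv2.COLOR_RGB2BGR)); np.savez(f'pics/{f}.npz',K=c['mtx'],T=c['world_from_camera']); return im
def ray(f,uv,z):
    d=np.load(f'pics/{f}.npz');K,T=d['K'],d['T']
    v=T[:3,:3]@np.linalg.solve(K,np.array([uv[0],uv[1],1.]));o=T[:3,3]
    return o+v*(z-o[2])/v[2]
def proj(f,P):
    d=np.load(f'pics/{f}.npz');K,T=d['K'],d['T']
    p=K@(T[:3,:3].T@(np.array(P,float)-T[:3,3])); return p[:2]/p[2]
E
python3 - <<'E'
from h import *
for n in('scene','side','wrist'): snap(n,n+'0'); print(n,np.load(f'pics/{n}0.npz')['T'].round(2).tolist())
s=r.read_state(); print({k:np.round(v,2).tolist() for k,v in s.items()})
# upscaled combo
a=cv2.imread('pics/scene0.png');cv2.imwrite('pics/scene0v.png',cv2.resize(a,(800,600),interpolation=cv2.INTER_CUBIC))
a=cv2.imread('pics/side0.png');cv2.imwrite('pics/side0v.png',cv2.resize(a,(800,600),interpolation=cv2.INTER_CUBIC))
E
```

```text
pics
scene [[-0.88, -0.36, 0.29, 92.11], [-0.47, 0.68, -0.57, 819.57], [0.01, -0.64, -0.77, 1132.98], [0.0, 0.0, 0.0, 1.0]]
side [[0.99, -0.11, 0.1, 365.64], [-0.14, -0.63, 0.77, -990.67], [-0.02, -0.77, -0.64, 890.49], [0.0, 0.0, 0.0, 1.0]]
wrist [[0.44, -0.87, -0.25, 291.26], [-0.9, -0.42, -0.12, -441.78], [-0.0, 0.28, -0.96, 374.05], [0.0, 0.0, 0.0, 1.0]]
{'time': 0.15, 'joints': [-72.15, 16.68, -8.82, 64.55, 0.0, 82.02], 'joint_velocities': [-0.04, -0.09, 0.13, 0.15, -0.07, 0.02], 'joint_torque': [0.0, -53.74, 33.15, 0.01, -0.0, 0.0], 'tool_pos': [228.65, -472.25, 230.86], 'tool_rot': [[0.9, 0.44, -0.0], [0.44, -0.9, 0.0], [0.0, -0.0, -1.0]], 'ft_force': [0.38, 0.14, -0.2], 'wrist_torque': [0.02, 0.03, 0.02], 'grasp_force': 0.0, 'opening': 85.32}
```

View pics/scene0v.png

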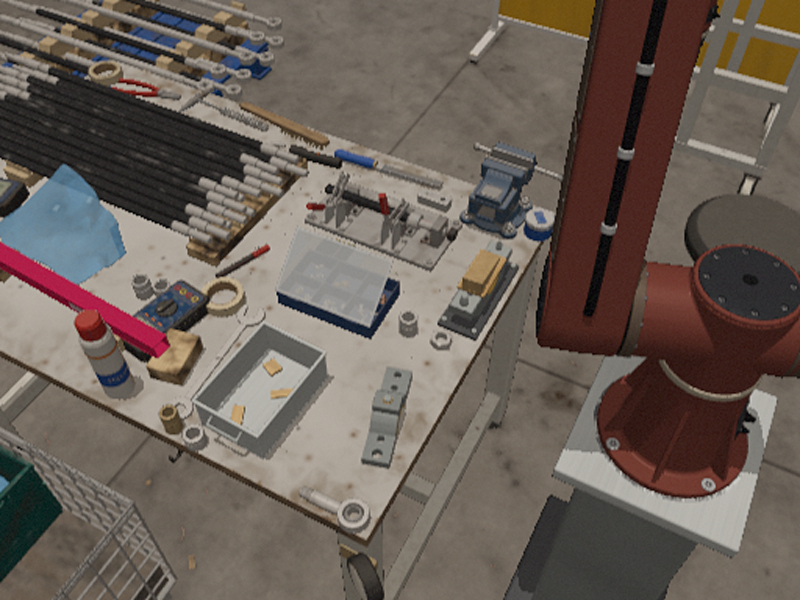

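View pics/side0v.png

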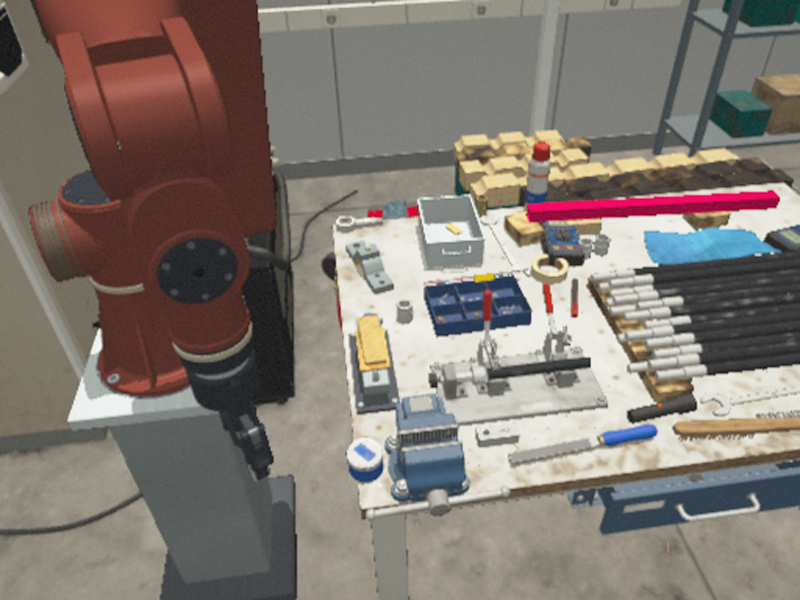

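The scene view shows the housing with yellow wedge at about (480,285), the cap at (388,415) and the tub at (262,388). The side view shows them at (372,365), (370,262) and (450,232). Both are in the 800x600 scale. Next I need coarse positions from rays.

Run:
```python
from h import *
k=.64
def both(name,a,b,z):
    print(name,ray('scene0',(a[0]*k,a[1]*k),z).round(0)[:2],ray('side0',(b[0]*k,b[1]*k),z).round(0)[:2])
both('wedge mid',(484,271),(372,342),85)
both('cap plug',(388,398),(369,263),60)
for p in [(262,323),(327,352),(262,435),(194,403)]: print('tubS',ray('scene0',(p[0]*k,p[1]*k),78).round(0)[:2])
for p in [(418,198),(472,196),(484,236),(424,241)]: print('tubD',ray('side0',(p[0]*k,p[1]*k),78).round(0)[:2])
for p in [(438,328),(474,337),(519,243)]: print('soleS',ray('scene0',(p[0]*k,p[1]*k),10).round(0)[:2])
both('bush',(408,320),(404,310),20);both('nut',(441,340),(0,0),9)
a=cv2.imread('pics/scene0.png');b=cv2.imread('pics/side0.png')
def crop(i,x,y,w,h): return cv2.resize(i[y:y+h,x:x+w],(400,300),interpolation=cv2.INTER_CUBIC)
o=np.vstack([np.hstack([crop(a,266,145,88,66),crop(a,205,230,88,66)]),np.hstack([crop(b,205,198,88,66),crop(b,200,145,88,66)])])
cv2.imwrite('pics/c1.png',o)
```

```text
wedge mid [ 403. -116.] [ 412. -133.]
cap plug [434. 200.] [433. 145.]
tubS [698. 177.]
tubS [565. 177.]
tubS [570. 364.]
tubS [700. 367.]
tubD [578. 370.]
tubD [711. 356.]
tubD [698. 179.]
tubD [562. 183.]
soleS [442. -10.]
soleS [374. -22.]
soleS [ 394. -289.]
bush [497.   7.] [492.  22.]
nut [425.  12.] [-1244.  2865.]
```

View pics/c1.png

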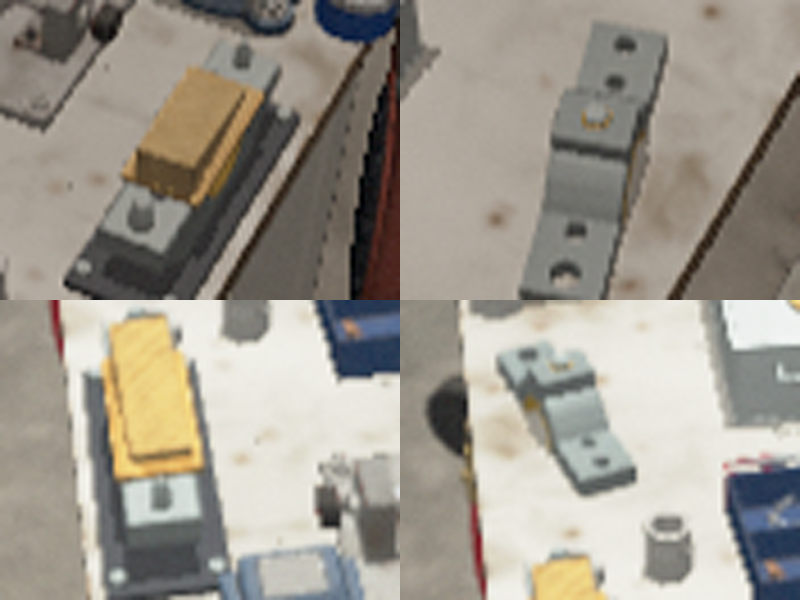

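Left panels: the housing with ply and wedge between the dowels, tall wedge end facing world +y. Right panels: the cap with two holes in each ear. Scene dowel tips are at native (297,189) and (319,156). Cap holes run from (241.5,289) to (254,239.5).

Run:
```python
from h import *
def S(x,y,z): return ray('scene0',(266+x*.22,145+y*.22),z)[:2].round(1)
print('dowel tips',S(141,200,82),S(242,48,82))
def C(x,y,z): return ray('scene0',(205+x*.22,230+y*.22),z)[:2].round(1)
for p in [(166,270),(176,229),(215,80),(224,43)]: print('capS',C(*p,18))
print('plug',C(196,105,62))
def D(x,y,z): return ray('side0',(205+x*.22,198+y*.22),z)[:2].round(1)
print('side thin tip',D(160,182,82))
def E(x,y,z): return ray('side0',(200+x*.22,145+y*.22),z)[:2].round(1)
for p in [(128,54),(188,143),(200,160)]: print('capD',E(*p,18))
print('plug',E(160,67,62))
print(proj('side0',(425,12,18)))
```

```text
dowel tips [411.3 -46.6] [ 408.5 -198.9]
capS [412.7 276.3]
capS [420.4 250.5]
capS [449.1 150.1]
capS [457.  123.8]
plug [436.4 196.8]
side thin tip [ 410.1 -207. ]
capD [414.  279.8]
capD [449.6 151.5]
capD [456.4 128.8]
plug [434.6 193.9]
[238.50240725 203.03296743]
```

```bash
cat >> h.py <<'E'
from scipy.spatial.transform import Rotation as Ro
def Rd(yaw):
    c,s=np.cos(np.radians(yaw)),np.sin(np.radians(yaw)); return np.array([[c,s,0],[s,-c,0],[0,0,-1.]])
def plan(*wps,jaw=-1,vmax=4.8,rmax=8.4,start=None):
    """wps: (x,y,z,yaw of tool x); prints calls of <=5 rows"""
    s=r.read_state(); p=np.array(s['tool_pos']);R=np.array(s['tool_rot'])
    if start is not None: p=np.array(start[:3],float);R=Rd(start[3])
    rows=[]
    for w in wps:
        v=w[4]/10 if len(w)>4 else vmax
        q=np.array(w[:3],float);Q=Rd(w[3]);rv=Ro.from_matrix(R.T@Q).as_rotvec(degrees=True)
        n=int(max(1,np.ceil(np.linalg.norm(q-p)/10/v),np.ceil(np.abs(rv).max()/rmax)))
        for i in range(n):
            d=R.T@(q-p)/(n-i)/10; rr=Ro.from_matrix(R.T@Q).as_rotvec(degrees=True)/(n-i)
            d=d.round(2);rr=rr.round(1);rows.append([*d.tolist(),*rr.tolist(),jaw])
            p=p+R@d*10;R=R@Ro.from_rotvec(rr,degrees=True).as_matrix()
    print(len(rows),'rows'); 
    for i in range(0,len(rows),5): print(str([rows[i:i+5]]).replace(' ','').replace('-0.0,','0,').replace('.0,',','))
def st():
    s=r.read_state(); R=np.array(s['tool_rot']); print('t',round(s['time'],2),'p',np.round(s['tool_pos'],1),'yaw',round(float(np.degrees(np.arctan2(R[1,0],R[0,0]))),2),'zax',R[:,2].round(4),'F',np.round(s['ft_force'],1),'open',round(s['opening'],1),'g',round(s['grasp_force'],1),'j',np.round(s['joints'],0))
E
python3 -c "
from h import *
plan((410,-150,260,90))"
```

```text
8 rows
[[[3.8,-2.64,-0.36,0,0,-8,-1],[4.13,-2.08,-0.36,0,0,-8,-1],[4.37,-1.49,-0.36,0,0,-8,-1],[4.54,-0.87,-0.36,0,0,-8,-1],[4.62,-0.23,-0.36,0,0,-8,-1]]]
[[[4.6,0.42,-0.36,0,0,-8.1,-1],[4.5,1.06,-0.36,0,0,-8,-1],[4.3,1.68,-0.37,0,-0.1,-8.1,-1]]]
```

>>> drive_tool(
  increments=[
    [[3.8,-2.64,-0.36,0,0,-8,-1],[4.13,-2.08,-0.36,0,0,-8,-1],[4.37,-1.49,-0.36,0,0,-8,-1],[4.54,-0.87,-0.36,0,0,-8,-1],[4.62,-0.23,-0.36,0,0,-8,-1]],
  ],
)

```text
time: 0.65
tool_pos: [342.5, -269.4, 249.4]
tool_rot: [[0.405, 0.914, 0.0], [0.914, -0.405, 0.0], [0.0, 0.0, -1.0]]
ft_force: [1.2, 1.0, 0.2]
opening: 85.0
grasp_force: 0.0
```

>>> drive_tool(
  increments=[
    [[4.6,0.42,-0.36,0,0,-8,-1],[4.5,1.06,-0.36,0,0,-8,-1],[4.3,1.68,-0.36,0,0,-8,-1],[0,0,0,0,0,0,-1],[0,0,0,0,0,0,-1]],
  ],
)

```text
time: 1.15
tool_pos: [410.4, -149.5, 260.0]
tool_rot: [[0.001, 1.0, -0.0], [1.0, -0.001, -0.0], [-0.0, -0.0, -1.0]]
ft_force: [-0.8, 0.2, -0.8]
opening: 85.4
grasp_force: 0.0
```

```bash
python3 -c "
from h import *
st();i=snap('wrist','w1');st()
cv2.imwrite('pics/w1v.png',cv2.resize(cv2.imread('pics/w1.png'),(800,600)))
print(proj('w1',(410,-44,82)),proj('w1',(409,-204,82)))"
```

```text
t 1.15 p [ 410.4 -149.5  260. ] yaw 89.94 zax [-3.e-04 -2.e-04 -1.e+00] F [-0.8  0.2 -0.8] open 85.4 g 0.0 j [-30.   6. -18.  66.  -0.  60.]
t 1.2 p [ 410.  -150.4  259.9] yaw 89.81 zax [-5.e-04 -2.e-04 -1.e+00] F [ 0.7 -0.2  0.1] open 85.4 g 0.0 j [-30.   6. -18.  66.  -0.  60.]
[252.84399336  55.71752715] [252.00883623 215.61729654]
```

View pics/w1v.png

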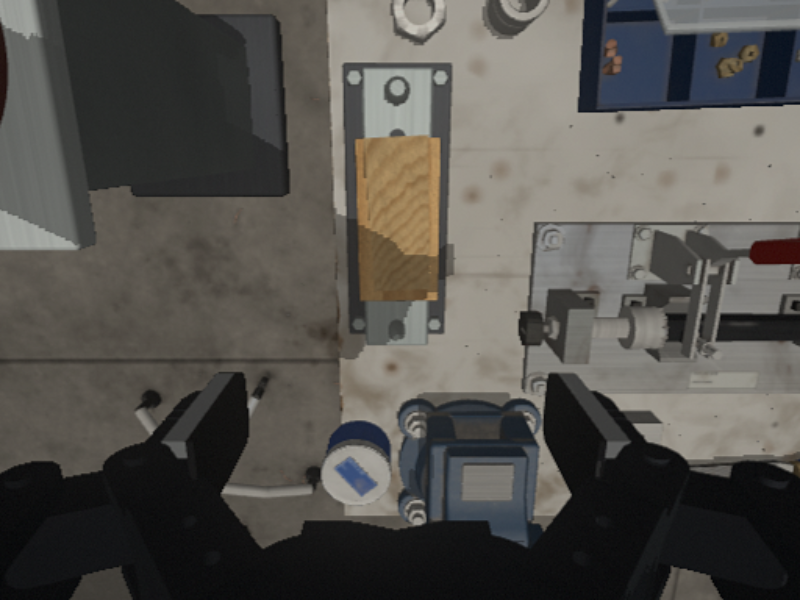

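The wrist view shows the housing from above: thick dowel tip at (397,88), thin at (397,327), wedge and ply spanning x 357–440, y 137–300. I'll zoom in once for exact edges.

```bash
python3 -c "
from h import *
a=cv2.imread('pics/w1.png')[35:225,205:305]
g=cv2.LUT(a,(255*(np.arange(256)/255)**.6).astype('uint8'))
u=cv2.resize(g[:100],None,fx=4,fy=5.9,interpolation=cv2.INTER_CUBIC);v=cv2.resize(g[90:],None,fx=4,fy=5.9,interpolation=cv2.INTER_CUBIC)
o=np.zeros((590,800,3),np.uint8);o[:590,:400]=u[:590];o[:590,400:]=v[:590];cv2.imwrite('pics/c2.png',o)"
```

```text
(no output)
```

View pics/c2.png

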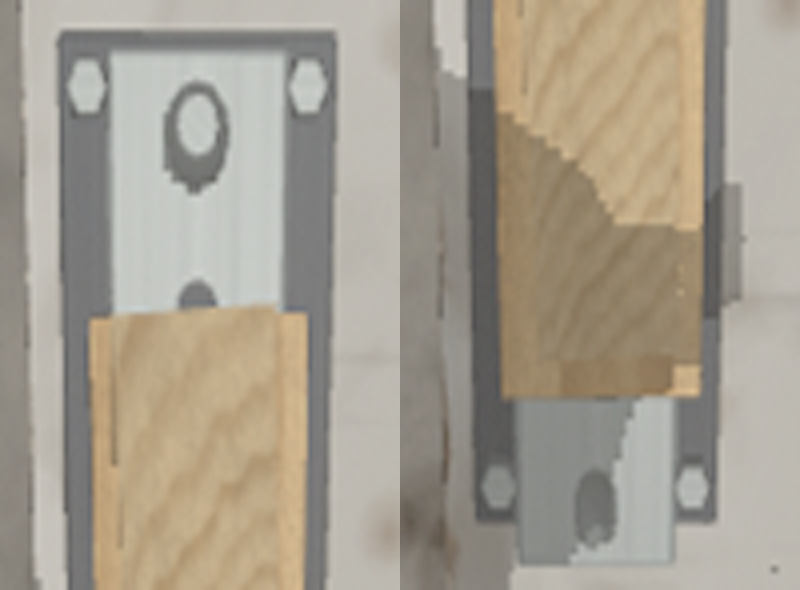

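The zoom shows the thick tip at (198,125) and thin tip at about (598,537). Wedge top +y corners are at (113,314) and (277,306), with its low-end top edge from (560,360) to (673,357). Ply corners are at (90,318), (307,313), (502,397) and (701,395).

```bash
python3 -c "
from h import *
def L(x,y,z): return ray('w1',(205+x/4-.375,35+y/5.9-.4),z)[:2].round(1)
def Q(x,y,z): return ray('w1',(205+(x-400)/4-.375,125+y/5.9-.4),z)[:2].round(1)
print('tips',L(198,125,82),Q(598,537,82))
print('face x',L(110,180,60),L(285,180,60),Q(520,560,60),Q(672,560,60), 'yend',L(198,50,60),Q(598,563,60))
print('wedge',L(113,314,96),L(277,306,96),Q(560,360,74),Q(673,357,74))
print('ply',L(90,318,66),L(307,313,66),Q(502,397,66),Q(701,395,66))
s=r.read_state();print(s['tool_pos'])
"
```

```text
tips [411.2 -44.1] [ 411.3 -204. ]
face x [389.1 -50.4] [433.2 -50.4] [ 388.9 -217.3] [ 432.7 -217.3] yend [411.3 -29.9] [ 411.4 -218. ]
wedge [391.6 -73. ] [429.3 -71.8] [ 401.1 -172.7] [ 431.4 -172.2]
ply [384. -73.] [438.8 -72.2] [ 384.8 -182.2] [ 439.7 -181.8]
[ 410.02836112 -150.41527472  259.93160906]
```

```bash
python3 -c "
from h import *
plan((411.4,-114,120,91.2),(411.4,-114,68,91.2,25))"
```

```text
7 rows
[[[0.91,0.03,3.5,0,0,-0.3,-1],[0.91,0.04,3.5,0,0,-0.4,-1],[0.91,0.04,3.5,0,0,-0.3,-1],[0.91,0.05,3.49,0,0,-0.4,-1],[0,0,1.73,0,0,0,-1]]]
[[[0,0,1.74,0,0,0,-1],[0,0.01,1.73,0,0,0,-1]]]
```

>>> drive_tool(
  increments=[
    [[0.91,0.04,3.5,0,0,-0.3,-1],[0.91,0.04,3.5,0,0,-0.4,-1],[0.91,0.04,3.5,0,0,-0.3,-1],[0.91,0.05,3.5,0,0,-0.4,-1],[0,0,1.7,0,0,0,-1]],
  ],
  grip_force=40,
)

```text
time: 1.7
tool_pos: [409.3, -114.0, 100.5]
tool_rot: [[-0.018, 1.0, -0.004], [1.0, 0.018, 0.002], [0.002, -0.004, -1.0]]
ft_force: [-0.6, -0.6, 0.0]
opening: 85.7
grasp_force: 0.0
```

>>> drive_tool(
  increments=[
    [[0,0,1.7,0,0,0,-1],[0,0,1.75,0,0,0,-1],[0,0,0,0,0,0,1],[0,0,0,0,0,0,1],[0,0,0,0,0,0,1]],
  ],
)

```text
time: 2.2
tool_pos: [412.0, -114.8, 69.3]
tool_rot: [[-0.02, 1.0, 0.001], [1.0, 0.02, -0.001], [-0.001, 0.001, -1.0]]
ft_force: [0.8, -0.3, 0.7]
opening: 43.8
grasp_force: 0.0
```

>>> drive_tool(
  increments=[
    [[0,0,0,0,0,0,1],[0,0,0,0,0,0,1],[0,0,0,0,0,0,1]],
  ],
)

```text
time: 2.5
tool_pos: [412.2, -114.7, 69.7]
tool_rot: [[-0.021, 1.0, 0.001], [1.0, 0.021, -0.002], [-0.002, 0.001, -1.0]]
ft_force: [-1.6, -1.5, 6.0]
opening: 37.1
grasp_force: 40.3
```

```bash
python3 -c "
from h import *
plan((412,-114,160,91),(420,-80,260,91),(633,264,260,90),(633,264,60,90),(633,264,32,90,20),jaw=1)"
```

```text
21 rows
[[[0.03,-0.01,-4.52,0,0,0.1,1],[0.03,0,-4.51,0.1,0.1,0.1,1],[1.13,0.28,-3.33,0,0,0,1],[1.13,0.29,-3.34,0,0,0,1],[1.13,0.28,-3.33,0,0,0,1]]]
[[[3.78,2.43,0,0,0,0.1,1],[3.78,2.43,0,0,0,0.1,1],[3.79,2.42,0,0,0,0.1,1],[3.79,2.41,0,0,0,0.1,1],[3.8,2.41,0,0,0,0.1,1]]]
[[[3.8,2.4,0,0,0,0.1,1],[3.81,2.39,0,0,0,0.1,1],[3.81,2.39,0,0,0,0.1,1],[3.81,2.38,-0.01,0,0,0.2,1],[0,0,4,0,0,0,1]]]
[[[0,0,4,0,0,0,1],[0,0,4,0,0,0,1],[0,0.01,4,0,0,0,1],[0,0,4,0,0,0,1],[0,0,1.4,0,0,0,1]]]
[[[0,0,1.4,0,0,0,1]]]
```

>>> drive_tool(
  increments=[
    [[0,0,-2,0,0,0,1],[0,0,-4.5,0,0,0,1],[1.1,0.3,-4.3,0,0,0,1],[1.1,0.3,-4.3,0,0,0,1],[1.1,0.3,-4,0,0,0,1]],
  ],
)

```text
time: 3.0
tool_pos: [420.0, -80.5, 262.5]
tool_rot: [[-0.021, 1.0, 0.002], [1.0, 0.021, -0.001], [-0.001, 0.002, -1.0]]
ft_force: [0.2, -1.1, -0.9]
opening: 37.3
grasp_force: 40.3
```

>>> drive_tool(
  increments=[
    [[3.78,2.43,0,0,0,0.1,1],[3.78,2.43,0,0,0,0.1,1],[3.79,2.42,0,0,0,0.1,1],[3.79,2.41,0,0,0,0.1,1],[3.8,2.41,0,0,0,0.1,1]],
  ],
)

```text
time: 3.5
tool_pos: [538.3, 112.5, 260.4]
tool_rot: [[-0.013, 1.0, 0.001], [1.0, 0.013, 0.0], [0.0, 0.001, -1.0]]
ft_force: [1.1, -0.4, -0.5]
opening: 37.1
grasp_force: 40.2
```

>>> drive_tool(
  increments=[
    [[3.8,2.4,0,0,0,0.1,1],[3.81,2.39,0,0,0,0.1,1],[3.81,2.39,0,0,0,0.1,1],[3.81,2.38,0,0,0,0.2,1],[0,0,0,0,0,0,1]],
  ],
)

```text
time: 4.0
tool_pos: [633.1, 268.3, 257.9]
tool_rot: [[-0.007, 1.0, -0.0], [1.0, 0.007, 0.001], [0.001, -0.0, -1.0]]
ft_force: [-0.7, -0.4, -1.7]
opening: 37.1
grasp_force: 40.3
```

```bash
python3 -c "
from h import *
st();i=snap('wrist','w2')
cv2.imwrite('pics/w2v.png',cv2.resize(cv2.imread('pics/w2.png'),(640,480)))
plan((633,264,80,90),(633,264,32,90,20),jaw=1)"
```

```text
t 4.0 p [633.1 268.3 257.9] yaw 90.41 zax [-4.0e-04  1.1e-03 -1.0e+00] F [-0.7 -0.4 -1.7] open 37.1 g 40.3 j [ 17.  35.  24.  79.   0. 106.]
7 rows
[[[-0.05,0.03,4.46,0,0,0.1,1],[-0.05,0.03,4.46,0,0,0.1,1],[-0.06,0.02,4.46,0,0,0.1,1],[-0.05,0.03,4.46,-0.1,0,0.1,1],[0,0,1.6,0,0,0,1]]]
[[[0,0,1.6,0,0,0,1],[0,0,1.6,0,0,0,1]]]
```

View pics/w2v.png

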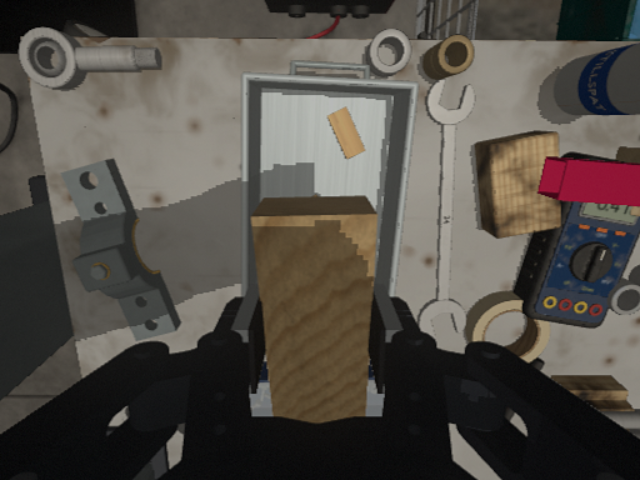

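The wedge is held over the tub. The tub's far rim runs from (243,75) to (418,85), and the cap is at left with holes at (88,181), (98,210), (141,300) and (152,325). A quick check of these, then lower.

```bash
python3 -c "
from h import *
for p,z in [((243,75),78),((418,85),78),((242,300),78),((88,181),18),((98,210),18),((141,300),18),((152,325),18),((97,271),62)]: print(p,ray('w2',(p[0]*.8,p[1]*.8),z)[:2].round(1))"
```

```text
(243, 75) [576.5 370.1]
(418, 85) [709.5 364. ]
(242, 300) [567.7 184.1]
(88, 181) [412.9 279.5]
(98, 210) [418.4 251. ]
(141, 300) [449.8 154.6]
(152, 325) [458.2 125.5]
(97, 271) [434.  204.2]
```

>>> drive_tool(
  increments=[
    [[0,0,4.4,0,0,0,1],[0,0,4.4,0,0,0,1],[0,0,4.4,0,0,0.2,1],[0,0,3,0,0,0.2,1],[0,0,0,0,0,0,1]],
  ],
)

```text
time: 4.55
tool_pos: [628.2, 262.1, 93.9]
tool_rot: [[0.004, 1.0, -0.007], [1.0, -0.004, -0.002], [-0.002, -0.007, -1.0]]
ft_force: [-0.7, -0.4, -1.1]
opening: 37.6
grasp_force: 40.3
```

>>> drive_tool(
  increments=[
    [[0,0.5,0,0,0,2.5,1],[0,0,2,0,0,0,1],[0,0,2,0,0,0,1],[0,0,2,0,0,0,1],[0,0,0,0,0,0,1]],
  ],
)

```text
time: 5.05
tool_pos: [635.9, 263.2, 37.7]
tool_rot: [[0.047, 0.999, -0.002], [0.999, -0.047, -0.001], [-0.001, -0.002, -1.0]]
ft_force: [-0.3, -0.4, -0.9]
opening: 37.1
grasp_force: 40.4
```

>>> drive_tool(
  increments=[
    [[0,0,0,0,0,0,0],[0,0,0,0,0,0,-0.3],[0,0,0,0,0,0,-0.3],[0,0,0,0,0,0,-0.3]],
  ],
)

```text
time: 5.45
tool_pos: [637.2, 264.2, 38.8]
tool_rot: [[0.047, 0.999, 0.001], [0.999, -0.047, 0.0], [0.001, 0.001, -1.0]]
ft_force: [-0.4, 0.0, -0.6]
opening: 55.5
grasp_force: 0.0
```

```bash
python3 -c "
from h import *
print('retreat');plan((637,266,260,90),(411.8,-125,260,90.5),(411.8,-125,120,90.5),(411.8,-125,50,90.5,28),jaw=-0.3)"
```

```text
retreat
21 rows
[[[0.04,0,-4.42,0,0,-0.5,-0.3],[0.04,0,-4.43,0,0,-0.5,-0.3],[0.04,0,-4.42,0,0,-0.6,-0.3],[0.04,0,-4.43,0,0,-0.5,-0.3],[0.03,0.01,-4.42,0.1,0,-0.6,-0.3]]]
[[[-3.91,-2.25,0,0,0,0,-0.3],[-3.91,-2.26,0,0,0,-0.1,-0.3],[-3.9,-2.26,0,0,0,0,-0.3],[-3.9,-2.26,0,0,0,-0.1,-0.3],[-3.9,-2.27,0,0,0,0,-0.3]]]
[[[-3.9,-2.27,0,0,0,-0.1,-0.3],[-3.9,-2.27,0,0,0,0,-0.3],[-3.9,-2.28,-0.01,0,0,-0.1,-0.3],[-3.89,-2.28,0,0,0,0,-0.3],[-3.9,-2.28,-0.01,0,0,-0.1,-0.3]]]
[[[0,0,4.67,0,0,0,-0.3],[0,0,4.67,0,0,0,-0.3],[0,0,4.66,0,0,0,-0.3],[0,0,2.33,0,0,0,-0.3],[0,0,2.34,0,0,0,-0.3]]]
[[[-0.01,0,2.33,0,0,0,-0.3]]]
```

>>> drive_tool(
  increments=[
    [[0,0,-2.4,0,0,0,-0.3],[0,0,-4.9,0,0,-0.6,-0.3],[0,0,-4.9,0,0,-0.7,-0.3],[0.1,0,-4.9,0,0,-0.7,-0.3],[0.1,0,-4.9,0,0,-0.7,-0.3]],
  ],
)

```text
time: 5.95
tool_pos: [636.3, 265.9, 260.3]
tool_rot: [[-0.001, 1.0, 0.001], [1.0, 0.001, 0.0], [0.0, 0.001, -1.0]]
ft_force: [1.3, 0.2, 0.2]
opening: 55.5
grasp_force: 0.0
```

>>> drive_tool(
  increments=[
    [[-3.9,-2.26,0,0,0,0,-1],[-3.9,-2.26,0,0,0,-0.1,-1],[-3.9,-2.26,0,0,0,0,-1],[-3.9,-2.26,0,0,0,-0.1,-1],[-3.9,-2.27,0,0,0,0,-1]],
  ],
)

```text
time: 6.45
tool_pos: [522.8, 69.5, 258.1]
tool_rot: [[-0.004, 1.0, 0.001], [1.0, 0.004, -0.0], [-0.0, 0.001, -1.0]]
ft_force: [0.2, -0.2, -0.1]
opening: 85.6
grasp_force: 0.0
```

>>> drive_tool(
  increments=[
    [[-3.9,-2.27,0,0,0,-0.1,-1],[-3.9,-2.27,0,0,0,0,-1],[-3.9,-2.28,0,0,0,-0.1,-1],[-3.9,-2.28,0,0,0,0,-1],[-3.9,-2.28,0,0,0,-0.1,-1]],
  ],
)

```text
time: 6.95
tool_pos: [410.3, -126.2, 258.2]
tool_rot: [[-0.01, 1.0, 0.001], [1.0, 0.01, -0.001], [-0.001, 0.001, -1.0]]
ft_force: [1.0, -1.0, 0.6]
opening: 85.5
grasp_force: 0.0
```

```bash
python3 -c "
from h import *
st();i=snap('wrist','w3')
h=cv2.cvtColor(i,cv2.COLOR_RGB2HSV);m=cv2.inRange(h,(8,70,60),(28,255,255));n,l,s,c=cv2.connectedComponentsWithStats(m)
print([(s[k].tolist(),c[k].round(1)) for k in range(1,n) if s[k,4]>300])
plan((411.8,-125,120,90.5),(411.8,-125,50,90.5,28))
for p in [(384,-73,66),(438.8,-72.2,66),(384.8,-182,66),(439.7,-181.8,66)]: print(proj('w3',p).round(1))"
```

```text
t 6.95 p [ 410.3 -126.2  258.2] yaw 90.55 zax [ 1.2e-03 -7.0e-04 -1.0e+00] F [ 1.  -1.   0.6] open 85.5 g 0.0 j [-27.   5. -19.  66.  -0.  63.]
[([228, 112, 54, 101, 5270], array([254.3, 161.3]))]
6 rows
[[[0.21,0.14,4.6,0,0.1,0,-1],[0.2,0.14,4.61,0,0,-0.1,-1],[0.2,0.14,4.6,-0.1,0.1,0,-1],[0,0,2.33,0,0,0,-1],[0,0,2.34,0,0,0,-1]]]
[[[0,0,2.33,0,0,0,-1]]]
[227.9 111.9]
[281.4 111.6]
[229.8 211.8]
[278.8 212.1]
```

>>> drive_tool(
  increments=[
    [[0,0.1,4.6,0,0,0,-1],[0,0.1,4.6,0,0,0,-1],[0,0,4.6,0,0,0,-1],[0,0,2.3,0,0,0,-1],[0,0,2.3,0,0,0,-1]],
  ],
)

```text
time: 7.5
tool_pos: [412.9, -124.7, 72.6]
tool_rot: [[-0.009, 1.0, -0.0], [1.0, 0.009, 0.0], [0.0, -0.0, -1.0]]
ft_force: [-0.1, 0.3, 0.7]
opening: 85.1
grasp_force: 0.0
```

>>> drive_tool(
  increments=[
    [[0,0,2.3,0,0,0,-1],[0,0,0,0,0,0,-1],[0,0,0,0,0,0,1],[0,0,0,0,0,0,1],[0,0,0,0,0,0,1]],
  ],
)

```text
time: 8.0
tool_pos: [414.3, -125.3, 52.1]
tool_rot: [[-0.009, 1.0, 0.002], [1.0, 0.009, -0.001], [-0.001, 0.002, -1.0]]
ft_force: [-1.3, 0.5, 6.3]
opening: 53.8
grasp_force: 40.8
```

>>> drive_tool(
  increments=[
    [[0,0,0,0,0,0,1],[0,0,0,0,0,0,1]],
  ],
)

```text
time: 8.2
tool_pos: [414.3, -125.3, 52.1]
tool_rot: [[-0.009, 1.0, 0.002], [1.0, 0.009, -0.001], [-0.001, 0.002, -1.0]]
ft_force: [-1.1, 1.8, 6.3]
opening: 53.8
grasp_force: 40.8
```

```bash
python3 -c "
from h import *
plan((414,-122,100,90,35),(422,-85,262,90),(637,268,262,87.3),(638,268,95,87.3),(638,268,50,87.3,20),jaw=1)"
```

```text
22 rows
[[[0.16,-0.01,-2.39,0.1,0,0.3,1],[0.17,-0.01,-2.4,0,0.1,0.2,1],[0.93,0.2,-4.05,0,0,0,1],[0.93,0.2,-4.05,0,0,0,1],[0.92,0.21,-4.05,0,0,0,1]]]
[[[0.93,0.2,-4.05,0,0,0,1],[3.92,2.39,0,0,0,0.3,1],[3.93,2.37,0,0,0,0.3,1],[3.95,2.35,0.01,0,0,0.3,1],[3.96,2.33,0,0,0,0.3,1]]]
[[[3.97,2.31,0.01,0,0,0.3,1],[3.98,2.29,0,0,0,0.3,1],[3.99,2.27,0.01,0,0,0.3,1],[4.01,2.24,0,0,0,0.3,1],[4.01,2.23,0.01,0,0,0.3,1]]]
[[[0,0.02,4.17,0,0,0,1],[0,0.02,4.18,0,0,0,1],[0,0.02,4.17,0,0,0,1],[0,0.03,4.18,0,0,0,1],[0,0,1.5,0,0,0,1]]]
[[[0,0,1.5,0,0,0,1],[-0.01,0,1.5,0,0,0,1]]]
```

>>> drive_tool(
  increments=[
    [[0,0,-2.4,0,0,0.3,1],[0,0,-2.4,0,0,0.2,1],[0.93,0.2,-4.05,0,0,0,1],[0.93,0.2,-4.05,0,0,0,1],[0.93,0.2,-4.05,0,0,0,1]],
  ],
)

```text
time: 8.7
tool_pos: [419.3, -96.7, 223.0]
tool_rot: [[-0.0, 1.0, 0.002], [1.0, 0.0, -0.001], [-0.001, 0.002, -1.0]]
ft_force: [0.4, 0.4, -0.6]
opening: 53.8
grasp_force: 43.2
```

>>> drive_tool(
  increments=[
    [[0.93,0.2,-4.05,0,0,0,1],[3.92,2.39,0,0,0,0.3,1],[3.93,2.37,0,0,0,0.3,1],[3.95,2.35,0,0,0,0.3,1],[3.96,2.33,0,0,0,0.3,1]],
  ],
)

```text
time: 9.2
tool_pos: [517.7, 71.0, 262.2]
tool_rot: [[0.021, 1.0, 0.002], [1.0, -0.021, -0.0], [-0.0, 0.002, -1.0]]
ft_force: [1.0, -1.4, -1.2]
opening: 53.8
grasp_force: 43.2
```

>>> drive_tool(
  increments=[
    [[3.97,2.31,0,0,0,0.3,1],[3.98,2.29,0,0,0,0.3,1],[4,2.27,0,0,0,0.3,1],[4,2.24,0,0,0,0.3,1],[4,2.23,0,0,0,0.3,1]],
  ],
)

```text
time: 9.7
tool_pos: [637.0, 267.0, 262.2]
tool_rot: [[0.047, 0.999, 0.002], [0.999, -0.047, 0.0], [0.001, 0.002, -1.0]]
ft_force: [1.5, -0.9, 0.0]
opening: 53.5
grasp_force: 43.2
```

>>> drive_tool(
  increments=[
    [[0,0,4.2,0,0,0,1],[0,0,4.2,0,0,0,1],[0,0,4.2,0,0,0,1],[0,0,3.9,0,0,0,1],[0,0,0,0,0,0,1]],
  ],
)

```text
time: 10.2
tool_pos: [632.8, 264.1, 91.2]
tool_rot: [[0.047, 0.999, -0.008], [0.999, -0.047, -0.002], [-0.003, -0.008, -1.0]]
ft_force: [-0.9, -0.2, -0.5]
opening: 53.5
grasp_force: 43.2
```

>>> drive_tool(
  increments=[
    [[0,0,0,0,0,0,1],[0,0,0,0,0,0,1]],
  ],
)

```text
time: 10.4
tool_pos: [638.2, 265.6, 99.0]
tool_rot: [[0.047, 0.999, 0.004], [0.999, -0.047, 0.001], [0.001, 0.004, -1.0]]
ft_force: [-0.0, 1.0, 0.6]
opening: 53.8
grasp_force: 43.2
```

>>> drive_tool(
  increments=[
    [[0,0,1.7,0,0,0,1],[0,0,1.7,0,0,0,1],[0,0,1.4,0,0,0,1],[0,0,0,0,0,0,1],[0,0,0,0,0,0,1]],
  ],
)

```text
time: 10.9
tool_pos: [637.0, 265.3, 48.8]
tool_rot: [[0.047, 0.999, 0.001], [0.999, -0.047, 0.0], [0.0, 0.001, -1.0]]
ft_force: [0.0, 0.1, -0.3]
opening: 53.9
grasp_force: 43.2
```

>>> drive_tool(
  increments=[
    [[0,0,0,0,0,0,0],[0,0,0,0,0,0,-0.6],[0,0,0,0,0,0,-0.6],[0,0,0,0,0,0,-0.6],[0,0,0,0,0,0,-0.6]],
  ],
)

```text
time: 11.4
tool_pos: [636.4, 265.2, 47.8]
tool_rot: [[0.047, 0.999, 0.0], [0.999, -0.047, 0.0], [0.0, 0.0, -1.0]]
ft_force: [0.4, 0.7, -0.5]
opening: 68.1
grasp_force: 0.0
```

```bash
python3 -c "
from h import *
st()
plan((638,266,110,87.3,30),(638,266,260,87.3),(435,202,260,106),(435,202,180,106),jaw=-1)"
```

```text
t 11.4 p [636.4 265.2  47.8] yaw 87.33 zax [ 2.e-04  1.e-04 -1.e+00] F [ 0.4  0.7 -0.5] open 68.1 g 0.0 j [ 17.  42.   5.  53.   0. 109.]
14 rows
[[[0.03,0.05,-2.07,0,0,0,-1],[0.03,0.05,-2.08,0,0,0,-1],[0.03,0.05,-2.07,0,0,0,-1],[0,0,-3.75,0,0,0,-1],[0,0,-3.75,0,0,0,-1]]]
[[[0,0,-3.75,0,0,0,-1],[0,0.01,-3.75,0,0,0,-1],[-1.47,-4,0,0,0,-3.7,-1],[-1.21,-4.08,0,0,0,-3.7,-1],[-0.94,-4.15,0,0,0,-3.8,-1]]]
[[[-0.66,-4.21,0,0,0,-3.7,-1],[-0.39,-4.24,-0.01,0,0,-3.8,-1],[0,0,4,0,0,0,-1],[0,0,4,0,0,0,-1]]]
```

>>> drive_tool(
  increments=[
    [[0,0,-2,0,0,0,-0.6],[0,0,-2.1,0,0,0,-0.6],[0,0,-4,0,0,0,-0.6],[0,0,-4.5,0,0,0,-0.6],[0,0,-4.5,0,0,0,-1]],
  ],
)

```text
time: 11.9
tool_pos: [636.0, 265.0, 220.2]
tool_rot: [[0.047, 0.999, -0.0], [0.999, -0.047, -0.0], [-0.0, -0.0, -1.0]]
ft_force: [0.9, -0.1, -0.5]
opening: 80.3
grasp_force: 0.0
```

>>> drive_tool(
  increments=[
    [[0,0,-4.1,0,0,0,-1],[-2,-3.9,0,0,0,-3.7,-1],[-1.7,-3.95,0,0,0,-3.7,-1],[-1.5,-4,0,0,0,-3.8,-1],[-1.2,-4.05,0,0,0,-3.7,-1]],
  ],
)

```text
time: 12.4
tool_pos: [478.7, 192.5, 259.6]
tool_rot: [[-0.215, 0.977, 0.0], [0.977, 0.215, 0.0], [-0.0, 0.0, -1.0]]
ft_force: [0.9, -0.5, 0.5]
opening: 85.5
grasp_force: 0.0
```

>>> drive_tool(
  increments=[
    [[-1,-4.1,0,0,0,-3.8,-1],[0,0,0,0,0,0,-1],[0,0,0,0,0,0,-1]],
  ],
)

```text
time: 12.7
tool_pos: [442.4, 174.6, 260.3]
tool_rot: [[-0.275, 0.961, 0.002], [0.961, 0.275, 0.0], [-0.0, 0.002, -1.0]]
ft_force: [0.4, 0.4, 0.4]
opening: 85.4
grasp_force: 0.0
```

```bash
python3 -c "
from h import *
st();i=snap('wrist','w4');st()
cv2.imwrite('pics/w4v.png',cv2.resize(cv2.imread('pics/w4.png'),(800,600),interpolation=cv2.INTER_CUBIC))"
```

```text
t 12.7 p [442.4 174.6 260.3] yaw 105.98 zax [ 1.5e-03  4.0e-04 -1.0e+00] F [0.4 0.4 0.4] open 85.4 g 0.0 j [ 13.  10. -13.  67.   0.  87.]
t 12.75 p [443.2 174.8 260.2] yaw 105.98 zax [ 1.7e-03  4.0e-04 -1.0e+00] F [ 0.6  0.8 -0.8] open 85.6 g 0.0 j [ 13.  10. -13.  67.   0.  87.]
```

View pics/w4v.png

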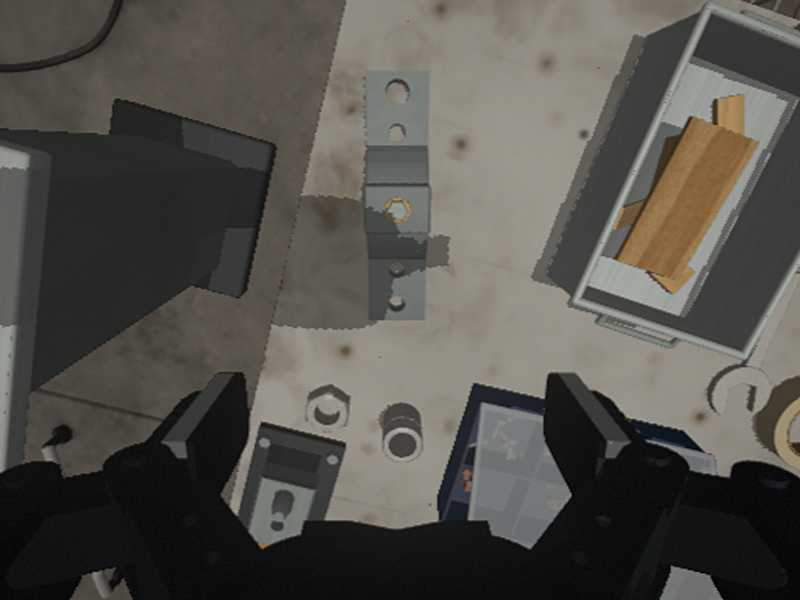

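The cap is straight up-down in the image: holes at (397,90), (397,132), (397,269) and (397,302), boss top x 364–430, y 184–233. The plywood lies in the tub over the chips and wedge. I'll now compute the cap pose.

```bash
python3 -c "
from h import *
k=.64
P=[ray('w4',((x+.5)*k-.5,(y+.5)*k-.5),z)[:2] for x,y,z in [(397.3,90.5,18),(397,132,18),(397,269,18),(397,302,18),(365.5,71,18),(430,71,18),(369,320,18),(425,320,18),(364,184,58),(430,184,58),(364.5,233,58),(428.5,233,58),(398,210,64)]]
for p in P: print(p.round(1))
d=P[0]-P[3];print('yaw',np.degrees(np.arctan2(-d[0],d[1])),'len',np.hypot(*d)); d=(P[4]+P[5]-P[6]-P[7])/2;print('yaw',np.degrees(np.arctan2(-d[0],d[1])),np.hypot(*d))
print('centers',(P[0]+P[3])/2,sum(P[4:8])/4,sum(P[8:12])/4)
snap('scene','s4')
a=cv2.imread('pics/s4.png')[200:300,115:215];cv2.imwrite('pics/s4v.png',cv2.resize(a,(500,500),interpolation=cv2.INTER_CUBIC))
"
```

```text
[413.2 281.2]
[420.9 253.8]
[449.5 154.2]
[457.1 127.9]
[387.8 287.4]
[432.  300.2]
[439.3 106.8]
[483.4 119.4]
[408.8 214.1]
[451.9 226.4]
[417.8 181.9]
[460.7 194.1]
[435.6 204.3]
yaw 15.971804677203188 len 159.5090103310785
yaw 15.886254243414866 187.87893997525146
centers [435.14582114 204.56797991] [435.63687353 203.44809663] [434.79385696 204.12240665]
```

View pics/s4v.png

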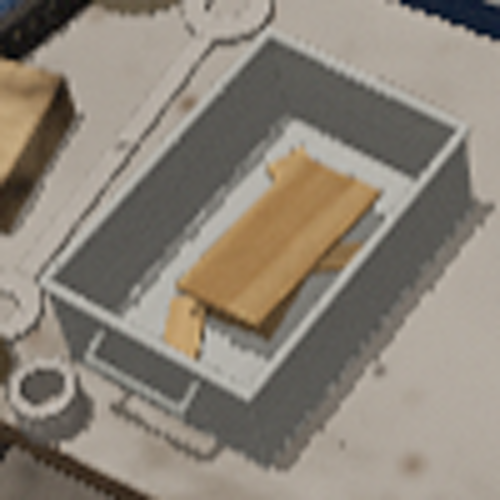

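The scene crop shows the ply tilted on the wedge inside the tub, at crop (280,250). The cap centre is (435.2,204.1) with yaw 15.95°.

```bash
python3 -c "
from h import *
plan((435.2,204.1,90,105.95),(435.2,204.1,22,105.95,25))"
```

```text
7 rows
[[[0.76,-0.01,4.25,0,0,0,-1],[0.76,-0.01,4.25,0,0,0,-1],[0.75,-0.01,4.25,0,0,0,-1],[0.76,0,4.25,0.1,0,0,-1],[0,0,2.27,0,0,0,-1]]]
[[[0,0,2.26,0,0,0,-1],[0,0,2.27,0,0,0,-1]]]
```

>>> drive_tool(
  increments=[
    [[0.76,0,4.25,0,0,0,-1],[0.76,0,4.25,0,0,0,-1],[0.75,0,4.25,0,0,0,-1],[0.76,0,4.25,0,0,0,-1],[0,0,0,0,0,0,-1]],
  ],
  grip_force=80,
)

```text
time: 13.3
tool_pos: [431.1, 203.7, 85.1]
tool_rot: [[-0.277, 0.961, -0.008], [0.961, 0.277, -0.002], [0.0, -0.008, -1.0]]
ft_force: [-0.6, -0.2, 0.2]
opening: 85.2
grasp_force: 0.0
```

>>> drive_tool(
  increments=[
    [[0,0,0,0,0,0,-1],[0,0,2.2,0,0,0,-1],[0,0,2.2,0,0,0,-1],[0,0,2.3,0,0,0,-1],[0,0,0,0,0,0,-1]],
  ],
)

```text
time: 13.8
tool_pos: [434.8, 203.6, 22.8]
tool_rot: [[-0.276, 0.961, -0.0], [0.961, 0.276, -0.0], [-0.0, -0.0, -1.0]]
ft_force: [-1.1, -0.4, 0.6]
opening: 85.6
grasp_force: 0.0
```

>>> drive_tool(
  increments=[
    [[0,0,0,0,0,0,-1]],
  ],
)

```text
time: 13.9
tool_pos: [435.7, 204.0, 24.4]
tool_rot: [[-0.276, 0.961, 0.002], [0.961, 0.276, 0.001], [-0.0, 0.002, -1.0]]
ft_force: [0.4, 0.4, 0.4]
opening: 85.6
grasp_force: 0.0
```

>>> drive_tool(
  increments=[
    [[0,0,0.1,0,0,0,1],[0,0,0,0,0,0,1],[0,0,0,0,0,0,1],[0,0,0,0,0,0,1],[0,0,0,0,0,0,1]],
  ],
)

```text
time: 14.4
tool_pos: [434.9, 204.1, 22.8]
tool_rot: [[-0.276, 0.961, 0.002], [0.961, 0.276, 0.0], [-0.0, 0.002, -1.0]]
ft_force: [-0.6, -0.1, 9.6]
opening: 45.3
grasp_force: 80.1
```

>>> drive_tool(
  increments=[
    [[0,0,0,0,0,0,1],[0,0,-0.5,0,0,0,1],[0,0,-1.5,0,0,0,1],[0,0,-2,0,0,0,1],[0,0,0,0,0,0,1]],
  ],
)

```text
time: 14.9
tool_pos: [435.3, 204.2, 63.4]
tool_rot: [[-0.276, 0.961, 0.003], [0.961, 0.276, 0.001], [0.0, 0.003, -1.0]]
ft_force: [-0.8, 0.3, -4.9]
opening: 45.0
grasp_force: 83.0
```

```bash
python3 -c "
from h import *
st()
plan((436,203,200,106),(411.3,-124.1,200,90),jaw=1,vmax=4)"
```

```text
t 14.9 p [435.3 204.2  63.4] yaw 106.04 zax [ 2.9e-03  9.0e-04 -1.0e+00] F [-0.8  0.3 -4.9] open 45.0 g 83.0 j [ 16.  22. -30.  38.   0.  90.]
13 rows
[[[-0.03,0.02,-3.41,0,0,0,1],[-0.04,0.02,-3.42,0.1,0,0,1],[-0.03,0.01,-3.41,0,0,0,1],[-0.04,0.01,-3.42,0.1,0,0,1],[-3.42,-1.27,0,0,0,1.8,1]]]
[[[-3.45,-1.16,0,0,0,1.8,1],[-3.49,-1.05,0,0,0,1.8,1],[-3.52,-0.94,0,0,0,1.8,1],[-3.55,-0.83,0,0,0,1.8,1],[-3.57,-0.72,0,0,0,1.8,1]]]
[[[-3.59,-0.6,0,0,0,1.7,1],[-3.61,-0.5,0,0,0,1.8,1],[-3.63,-0.38,0.01,0,0,1.7,1]]]
```

>>> drive_tool(
  increments=[
    [[0,0,-3.4,0,0,0,1],[0,0,-3.4,0,0,0,1],[0,0,-3.4,0,0,0,1],[0,0,-3.4,0,0,0,1],[-3.42,-1.27,0,0,0,1.8,1]],
  ],
)

```text
time: 15.4
tool_pos: [434.2, 170.0, 201.0]
tool_rot: [[-0.249, 0.968, 0.007], [0.968, 0.249, 0.003], [0.001, 0.008, -1.0]]
ft_force: [2.5, -1.1, -5.3]
opening: 44.7
grasp_force: 84.7
```

>>> drive_tool(
  increments=[
    [[-3.45,-1.16,0,0,0,1.8,1],[-3.49,-1.05,0,0,0,1.8,1],[-3.52,-0.94,0,0,0,1.8,1],[-3.55,-0.83,0,0,0,1.8,1],[-3.57,-0.72,0,0,0,1.8,1]],
  ],
)

```text
time: 15.9
tool_pos: [416.7, -15.5, 196.8]
tool_rot: [[-0.09, 0.996, -0.001], [0.996, 0.09, 0.0], [0.0, -0.001, -1.0]]
ft_force: [0.7, -0.2, -3.8]
opening: 45.1
grasp_force: 84.7
```

>>> drive_tool(
  increments=[
    [[-3.59,-0.6,0,0,0,1.7,1],[-3.61,-0.5,0,0,0,1.8,1],[-3.63,-0.38,0,0,0,1.7,1],[0,0,0,0,0,0,1],[0,0,0,0,0,0,1]],
  ],
)

```text
time: 16.4
tool_pos: [408.7, -123.7, 196.7]
tool_rot: [[0.002, 1.0, -0.001], [1.0, -0.002, 0.001], [0.001, -0.001, -1.0]]
ft_force: [-0.4, -0.0, -4.5]
opening: 45.1
grasp_force: 84.5
```

>>> drive_tool(
  increments=[
    [[0,0,0,0,0,0,1],[0,0,0,0,0,0,1]],
  ],
)

```text
time: 16.6
tool_pos: [409.2, -122.3, 197.3]
tool_rot: [[-0.002, 1.0, -0.0], [1.0, 0.002, 0.0], [0.0, -0.0, -1.0]]
ft_force: [0.4, 0.9, -4.5]
opening: 45.2
grasp_force: 84.5
```

```bash
python3 -c "
from h import *
st()
plan((411.3,-124.1,125,90),jaw=1,vmax=4)
i=snap('wrist','w5')
cv2.imwrite('pics/w5v.png',cv2.resize(cv2.imread('pics/w5.png'),(800,600),interpolation=cv2.INTER_CUBIC))
"
```

```text
t 16.6 p [ 409.2 -122.3  197.3] yaw 90.11 zax [-5.e-04  5.e-04 -1.e+00] F [ 0.4  0.9 -4.5] open 45.2 g 84.5 j [-26.   7. -26.  57.   0.  63.]
2 rows
[[[-0.09,0.11,3.62,0,0,0.1,1],[-0.09,0.1,3.61,0,0,0,1]]]
```

View pics/w5v.png

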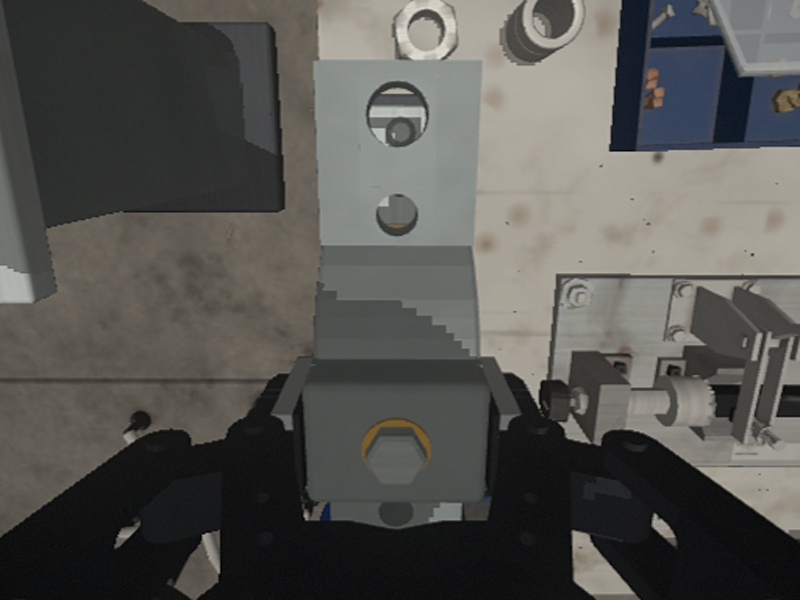

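The wrist view shows the big hole's top rim centred at (397.5,114), the thick dowel tip through it at (402,131), and the ear's outer edge from 314 to 482 at row 61.

```bash
python3 -c "
from h import *
k=.64
f=lambda x,y,z: ray('w5',((x+.5)*k-.5,(y+.5)*k-.5),z)[:2].round(1)
z=197.3-22.8+18
print('tcp',r.read_state()['tool_pos'])
print('hole',f(397.5,114,z),'w',f(429,114,z)-f(366,114,z),'bolt',f(397,214.5,z),'ear',f(314.5,61,z),f(482,61,z),'plug',f(396.5,452,z+46), f(320.5,246,z),f(473,246,z))
print('tip',f(402,131,82))
plan((411.3,-124.1,125,90),jaw=1,vmax=4)
"
```

```text
tcp [ 409.30107668 -122.35267514  197.38820065]
hole [409.2 -42.8] w [17.6  0.1] bolt [409.2 -70.9] ear [386.5 -29.3] [432.2 -29.1] plug [ 409.1 -120.6] [386.2 -80.4] [432.1 -80.3]
tip [411.8 -43.7]
2 rows
[[[-0.09,0.1,3.62,0,0,0.1,1],[-0.09,0.1,3.62,0,0,0,1]]]
```

>>> drive_tool(
  increments=[
    [[-0.06,0.11,2,0,0,0.1,1],[-0.06,0.11,2.5,0,0,0,1],[0,0,2.5,0,0,0,1],[0,0,1.2,0,0,0,1],[0,0,0,0,0,0,1]],
  ],
)

```text
time: 17.15
tool_pos: [410.4, -123.2, 114.2]
tool_rot: [[-0.0, 1.0, -0.003], [1.0, 0.0, 0.001], [0.001, -0.003, -1.0]]
ft_force: [0.0, 0.4, -5.4]
opening: 45.0
grasp_force: 84.3
```

>>> drive_tool(
  increments=[
    [[0,0,0,0,0,0,1],[0,0,0,0,0,0,1],[0,0,0,0,0,0,1]],
  ],
)

```text
time: 17.45
tool_pos: [412.2, -124.6, 116.4]
tool_rot: [[0.001, 1.0, 0.002], [1.0, -0.001, -0.001], [-0.001, 0.002, -1.0]]
ft_force: [1.5, 0.0, -4.3]
opening: 44.9
grasp_force: 84.3
```

```bash
python3 -c "
from h import *
st()
i=snap('wrist','w6')
a=cv2.imread('pics/w6.png')[0:192,128:384]
cv2.imwrite('pics/w6v.png',cv2.resize(a,(800,600),interpolation=cv2.INTER_CUBIC));st()
"
```

```text
t 17.45 p [ 412.2 -124.6  116.4] yaw 89.95 zax [ 1.5e-03 -7.0e-04 -1.0e+00] F [ 1.5  0.  -4.3] open 44.9 g 84.3 j [-27.  13. -33.  44.   0.  63.]
t 17.5 p [ 412.1 -124.6  116.3] yaw 89.94 zax [ 1.3e-03 -7.0e-04 -1.0e+00] F [-0.   1.  -5.3] open 44.7 g 84.3 j [-27.  13. -33.  44.  -0.  63.]
```

View pics/w6v.png

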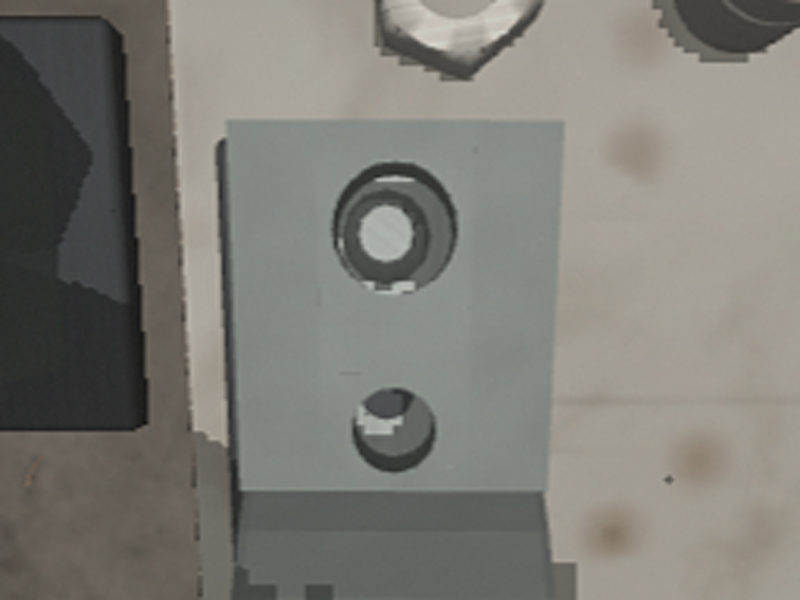

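The zoom shows the hole rim centred at (395,229) and the dowel tip seen through it at (386,233).

```bash
python3 -c "
from h import *
f=lambda x,y,z: ray('w6',(128+(x+.5)/3.125-.5,(y+.5)/3.125-.5),z)[:2].round(2)
z=116.3-22.8+18
print('hole',f(395,229,z),'w',f(457,229,z)-f(332,229,z),'bolt',f(394,430,z),'tip',f(386,233,82),'ear',f(227,121,z),f(564,121,z))
"
```

```text
hole [412.4  -45.24] w [17.52  0.  ] bolt [412.26 -73.3 ] tip [411.03 -44.04] ear [389.5  -31.34] [435.43 -31.35]
```

>>> drive_tool(
  increments=[
    [[0.12,-0.12,0.4,0,0,0,1],[0,0,0.5,0,0,0,1],[0,0,0.5,0,0,0,1],[0,0,0,0,0,0,1],[0,0,0,0,0,0,1]],
  ],
)

```text
time: 18.0
tool_pos: [410.2, -123.2, 101.4]
tool_rot: [[0.001, 1.0, -0.001], [1.0, -0.001, 0.0], [0.0, -0.001, -1.0]]
ft_force: [0.3, -0.1, -4.3]
opening: 44.7
grasp_force: 84.5
```

>>> drive_tool(
  increments=[
    [[0,0,0.3,0,0,0,1],[0,0,0.3,0,0,0,1],[0,0,0,0,0,0,1],[0,0,0,0,0,0,1]],
  ],
)

```text
time: 18.4
tool_pos: [410.3, -123.2, 95.5]
tool_rot: [[0.001, 1.0, -0.0], [1.0, -0.001, 0.0], [0.0, -0.0, -1.0]]
ft_force: [-0.1, -0.3, -5.0]
opening: 44.8
grasp_force: 84.5
```

```bash
python3 -c "
from h import *
st()"
```

```text
t 18.4 p [ 410.3 -123.2   95.5] yaw 89.93 zax [-2.e-04  1.e-04 -1.e+00] F [-0.1 -0.3 -5. ] open 44.8 g 84.5 j [-27.  14. -35.  41.  -0.  64.]
```

>>> drive_tool(
  increments=[
    [[0,0.05,0.2,0,0,0,1],[0,0,0.3,0,0,0,1],[0,0,0.2,0,0,0,1],[0,0,0,0,0,0,1]],
  ],
)

```text
time: 18.8
tool_pos: [410.6, -123.1, 88.2]
tool_rot: [[0.001, 1.0, -0.001], [1.0, -0.001, 0.0], [0.0, -0.001, -1.0]]
ft_force: [0.0, 0.1, -4.7]
opening: 45.1
grasp_force: 84.5
```

>>> drive_tool(
  increments=[
    [[0,0,0.2,0,0,0,1],[0,0,0.2,0,0,0,1],[0,0,0,0,0,0,1]],
  ],
)

```text
time: 19.1
tool_pos: [410.7, -123.2, 84.3]
tool_rot: [[0.001, 1.0, -0.0], [1.0, -0.001, 0.0], [0.0, -0.0, -1.0]]
ft_force: [-0.0, -0.5, -4.9]
opening: 45.1
grasp_force: 84.5
```

No contact with the dowels. The last millimetres go in small steps.

>>> drive_tool(
  increments=[
    [[0,0,0.1,0,0,0,1],[0,0,0,0,0,0,1]],
  ],
)

```text
time: 19.3
tool_pos: [410.8, -123.2, 83.5]
tool_rot: [[0.001, 1.0, -0.0], [1.0, -0.001, 0.0], [0.0, -0.0, -1.0]]
ft_force: [-0.2, -1.0, -5.7]
opening: 45.1
grasp_force: 84.5
```

>>> drive_tool(
  increments=[
    [[0,0,0.05,0,0,0,1],[0,0,0,0,0,0,1]],
  ],
)

```text
time: 19.5
tool_pos: [410.9, -123.2, 83.1]
tool_rot: [[0.001, 1.0, -0.0], [1.0, -0.001, 0.0], [0.0, -0.0, -1.0]]
ft_force: [0.2, 0.3, -4.6]
opening: 45.2
grasp_force: 84.5
```

>>> drive_tool(
  increments=[
    [[0,0,0.05,0,0,0,1],[0,0,0,0,0,0,1]],
  ],
)

```text
time: 19.7
tool_pos: [410.9, -123.3, 82.8]
tool_rot: [[0.001, 1.0, 0.0], [1.0, -0.001, -0.0], [-0.0, 0.0, -1.0]]
ft_force: [0.2, 0.6, -0.4]
opening: 44.7
grasp_force: 84.9
```

>>> drive_tool(
  increments=[
    [[0,0,0.05,0,0,0,1],[0,0,0,0,0,0,1]],
  ],
)

```text
time: 19.9
tool_pos: [411.0, -123.3, 82.7]
tool_rot: [[0.001, 1.0, 0.0], [1.0, -0.001, -0.0], [-0.0, 0.0, -1.0]]
ft_force: [-2.2, 2.1, 10.4]
opening: 45.2
grasp_force: 86.1
```

>>> drive_tool(
  increments=[
    [[0,0,0.04,0,0,0,1],[0,0,0,0,0,0,1],[0,0,0,0,0,0,1]],
  ],
)

```text
time: 20.2
tool_pos: [411.0, -123.3, 82.7]
tool_rot: [[0.001, 1.0, 0.001], [1.0, -0.001, -0.0], [-0.0, 0.001, -1.0]]
ft_force: [-4.6, 3.3, 15.6]
opening: 44.9
grasp_force: 86.9
```

>>> drive_tool(
  increments=[
    [[0,0,0.03,0,0,0,1],[0,0,0,0,0,0,1],[0,0,0,0,0,0,1],[0,0,0,0,0,0,1],[0,0,0,0,0,0,1]],
  ],
)

```text
time: 20.7
tool_pos: [411.0, -123.3, 82.7]
tool_rot: [[0.001, 1.0, 0.001], [1.0, -0.001, -0.0], [-0.0, 0.001, -1.0]]
ft_force: [-6.0, 4.2, 22.1]
opening: 45.2
grasp_force: 87.7
```

>>> drive_tool(
  increments=[
    [[0,0,0,0,0,0,1],[0,0,0,0,0,0,1],[0,0,0,0,0,0,1],[0,0,0,0,0,0,1],[0,0,0,0,0,0,1]],
  ],
)

```text
time: 21.2
tool_pos: [411.0, -123.3, 82.7]
tool_rot: [[0.001, 1.0, 0.001], [1.0, -0.001, -0.0], [-0.0, 0.001, -1.0]]
ft_force: [-5.6, 3.4, 22.7]
opening: 45.1
grasp_force: 87.7
```

```bash
python3 -c "
from h import *
st(); i=snap('wrist','w7');st()
z=82.7-22.8+18
print('hole px exp', proj('w7',(411.2,-44.1,z)), 'tip', proj('w7',(411.2,-44.1,82)))
g=cv2.cvtColor(i,cv2.COLOR_RGB2GRAY);u,v=proj('w7',(411.2,-44.1,82)).astype(int)
print(g[v-14:v+15:2,u-16:u+17:2])
"
```

```text
t 21.2 p [ 411.  -123.3   82.7] yaw 89.93 zax [ 8.e-04 -5.e-04 -1.e+00] F [-5.6  3.4 22.7] open 45.1 g 87.7 j [-26.  15. -36.  39.  -0.  64.]
t 21.25 p [ 411.  -123.3   82.7] yaw 89.93 zax [ 8.e-04 -5.e-04 -1.e+00] F [-6.2  3.3 21.5] open 45.4 g 87.7 j [-26.  15. -36.  39.  -0.  64.]
hole px exp [253.99967538  73.40476065] tip [254.03824221  72.77894271]
[[137  56  56  59  79  79  81  84  81  80  80  78  72  56  54  83 148]
 [ 75  54  64  79  83  83  86  85  86  84  84  82  81  79  55  54 129]
 [ 54  65  80  80  84  85 103 146 170 131  83  85  83  80  87  55  56]
 [ 59  79  82  85  87 172 175 174 172 172 175 126  84  82  78  76  55]
 [ 81  80  85  86 162 174 171 173 174 172 171 174 109  83  80  76  71]
 [ 80  80  82 141 178 176 175 171 172 174 173 172 166  81  81  76  86]
 [ 74  82  76 160 173 177 177 176 173 171 173 174 177 102  82  78  88]
 [ 76  82  87 178 173 172 176 177 177 174 171 173 176 123  82  77  83]
 [ 76  82  77 180 175 174 173 175 178 177 176 172 173 126  80  78  75]
 [ 75  81  75 154 174 174 174 174 174 177 178 177 178  78  80  75  83]
 [ 71  79  78 118 176 174 175 174 174 173 177 180 174  67  78  74  91]
 [ 80  75  79  79 149 177 174 175 176 174 173 172  85  81  76  73  99]
 [ 89  75  76  80  76 160 181 178 177 180 183  89  78  78  76  73  91]
 [ 86  71  74  77  77  78  82  94 108  85  76  78  76  74  71  97  76]
 [124 100  71  75  75  75  76  78  78  77  76  76  74  70 139 129 144]]
```

The dowel sits in its hole, the cap height matches flush, and the push is steady at about 22 N. Handing in.

```bash
python3 -c "
from station import r
print(r.close_job())"
```

```text
the job is handed in; nothing more can be done
None
```

I handed the job in with the wedge and plywood in the scrap tub, the cap flush on both dowels, and the gripper still holding it down with about 22 N; the hand-in call returned no verdict.

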